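# Bring a jar round on the covered carousel and lift its cap off

## Robot

A 6-joint arm with a two-finger parallel gripper is mounted at the origin on a cart in front of the work surface, level with it; the furniture and walls round the work are solid. World frame = base frame: x ahead of the robot, y to its left, z up, the work surface at z = 0. Lengths are in m, angles in rad, forces in N, time in s.
With the tool pointing down it reaches from about 0.25 to 0.8 m from the base axis. Payload 3.9 kg.
Tool frame: the origin (TCP) lies at the very end of the fingers, on their centre line; the grasp point (between the pads) lies 19 mm behind it (robot.grip_depth is the distance from the TCP to the grasp point, in m); z points along the fingers, y is the line along which they close (so a half turn about z gives the same grasp; the last joint's range is limited). The gripper opens to 85 mm and grips with 20 to 120 N. Pads are 22 mm wide; open, the fingers measure 114 mm over their backs; the gripper's body (76 mm by 85 mm) begins 54 mm behind the grasp point. The pads swing forward as they close: fully open they stand 13 mm farther back than shut.
Start: joints at [-1.261, 0.26, -0.138, 1.173, 0, 1.571], TCP at [0.16, -0.5, 0.231] pointing down, gripper open.
Joint ranges: [-2.78, 2.78], [-0.83, 1.72], [-1.28, 1.37], [-1.9, 2.12], [-1.57, 1.48], [-3.14, 3.14]. Speed limits (rad/s): [2.57, 2.57, 3.14, 3.14, 3.14, 3.14].

## Interface

Orientations are given as a unit quaternion [w, x, y, z].
In Python, from workcell import robot gives the robot as it stands.
- The arm moves only by the tool move_arm, never from a script. Its argument "series" is a list of rows, each a list of 5 numbers: the shift along the world's x, y, z in mm, then the turn about the world's z in degrees, then the finger opening in mm, from 0 to 85.4. In form: [[x, y, z, twist, jaw], ...]. A call has 1 to 12 rows; each row shifts and turns the commanded pose from where the row before left it; what a row does not reach is not made up. A row lasts 1/10 s, in which the tool goes at most 50 mm and 8.59 degrees, less where a joint would pass 70% of its speed; a pose out of reach is approached as far as the arm can. A call with a gripper value outside its range is refused whole. The fingers move at their own pace and stop on an object; "grip_force" is the grip in N (left out, the last holds). Time passes only in rows, so rows that do not move let the fingers close. It gives the time, the measured TCP pose, the force, the opening and the grip force at its end, in the units of the state.
- robot.state(): the state, without advancing time (a new reading comes with each control period).
- robot.read_camera(name): name is "scene" or "top" or "wrist"; returns the picture (400x640x3 uint8, red, green, blue); there is no depth.
- robot.camera_info(name): a dict with "vertical_fov" (degrees; the focal length in pixels is half the picture's height over the tangent of half this angle, whatever the lens; pixels are square), "cx", "cy" (the principal point, pixels), "view" (4x4, takes a point from world to camera coordinates); the wrist camera has in their place "T_tool_cam" (4x4, takes a point from camera to tool coordinates, whose origin is the TCP and whose axes are the flange's). Camera axes: x right, y down, z forward; pixel columns grow to the right and rows downward; lengths in m; the calibration is good to about 2 mm. A picture is of the moment at which its call begins: read the wrist's pose just before it. camera_info takes no time and is no camera call.
- robot.finish_job(): hands the job in; it is judged then, once.
Trained networks look in the newest picture that a camera, given by its name, has taken for a name from the list of things; names that differ only in an ending like _2 or _b are one class to them, and where a whole thing is asked for, a point or a joint stands for the part that bears it (a point fixed in the world has none). Each returns a list of dicts, best first, with "conf" (0 to 1); they miss things now and then, are a little off and sometimes report something else, mostly with a low value. They report only what shows in the picture. A call takes as long as a camera call.
- robot.regions_of(target, camera): "pixels" (400x640 bool, what is visible of it) and "extent" ([centre column, centre row, width, height] in pixels, round what is visible of it).
- robot.landmark_of(target, camera): "xy" ([column, row] in pixels: a listed point, or the origin of a listed thing).
The state is a dict: "time_s": time; "joint_positions": joint angles; "qd": joint speeds; "joint_torque": joint torques, N m; "eef_pos": TCP position; "orientation": TCP orientation; "contact_force": force on the tool from outside, world axes, zero at the start; "moment": the same for the moment, N m; "width": finger opening in m; "grip_force": force on a finger pad.
Only numpy, scipy, OpenCV 4.12 (cv2) and the standard library are available. Lean on these libraries where they do the work, as an engineer would, in place of code of your own. Each camera call takes 0.05 s, during which the arm holds its last target. There are 200 camera calls.

## Task

Turn the jar carousel (it has a knob in the centre) until the jar whose cap has a bar grip stands in the middle of the opening in the clear cover, then lift that cap off and set it down, grip upward and flat, in a free part of the steel tray, without letting it drop. Leave the opened jar in the middle of the opening and the other three caps on their jars, and do not disturb the vial and the stir bar already in the tray.

Things in the scene. Friction and masses are not known exactly. Their poses are not given: they have to be found in the camera images.
- carousel_base: Fixed round white base of the jar carousel, 260 mm diameter, 18 mm high; origin at the centre of its underside, z up. On posts it carries a flat clear cover (108 to 112 mm above the bench, post heads to 116 mm) over the ring from 50 to 130 mm radius, save for an opening 109 degrees wide centred on the base's own -x, which roughly faces the robot. Position and yaw vary
- opening (a point): Point on the base in the middle of the opening, 90 mm from the axis towards the base's -x, 68 mm above the bench: where the origin of a seated cap lies when its jar stands exactly in the middle of the opening. Only there can a cap be got at from above
- rotor: Aluminium turning plate of the carousel, 236 mm diameter, top 30 mm above the bench; origin on the turning axis (the base's axis) at bench height, z up. Turns either way about z, no stops, stays where left (friction 0.06 N m). Carries four equal open white jars, axes 90 mm from the turning axis at the rotor's -x, -y, +x, +y: outside 48, inside 38 mm diameter, rims 78 mm above the bench
- knob (a point): Middle of the rotor's centre knob, on the turning axis, 135 mm above the bench: an upright black bar above the clear cover, 12 mm thick along the rotor's x, 44 mm long along its y, from 120 to 150 mm above the bench, on a hub of 11 mm radius
- seat_0 (a point): On the rotor at (-90, 0, 68) mm: where the origin of the bar-grip cap lies while it sits on its jar, on the jar's axis, 10 mm below its rim
- bar_cap: Loose grey cap with an upright bar grip, the only one so shaped; 40 mm high, about 60 g. Origin at the centre of its underside, z up: plug 33 mm diameter from z 0 to 10 mm, hanging loosely in the jar's mouth; flange 47 mm diameter, 10 to 17 mm, resting on the rim; bar grip 40 mm long along the cap's x, 10 mm thick along its y, 17 to 40 mm. Lifts straight off. Its yaw varies
- tray: Fixed shallow open steel tray, 120 (its x) by 180 (its y) by 16 mm high, walls and floor 3 mm; origin at the centre of its underside on the bench. It holds the vial and the stir bar
- tray_in (a point): Centre of the tray's inner floor, 3 mm above the bench
- vial: Loose small white vial standing in the tray, 18 mm in diameter, 26 mm high; origin at the centre of its underside
- stir_bar: Loose white stir bar lying in the tray, 25 mm long along its y, 8 mm thick; origin at the centre of its underside
- round_cap_1: Loose grey cap with a round knob 18 mm in diameter, 37 mm high in all, plug and flange like those of the bar-grip cap; origin at the centre of its underside; sits on the jar at the rotor's right (-y) and must stay on
- seat_1 (a point): On the rotor at (0, -90, 68) mm: where the origin of round_cap_1 lies while it sits on its jar
- round_cap_2: Loose grey cap with a round knob 18 mm in diameter, 37 mm high in all, plug and flange like those of the bar-grip cap; origin at the centre of its underside; sits on the jar at the rotor's rear (+x) and must stay on
- seat_2 (a point): On the rotor at (90, 0, 68) mm: where the origin of round_cap_2 lies while it sits on its jar
- round_cap_3: Loose grey cap with a round knob 18 mm in diameter, 37 mm high in all, plug and flange like those of the bar-grip cap; origin at the centre of its underside; sits on the jar at the rotor's left (+y) and must stay on
- seat_3 (a point): On the rotor at (0, 90, 68) mm: where the origin of round_cap_3 lies while it sits on its jar

How it is judged:
By the outcome, as a careful person would: the job done as asked, in the order asked, and still so for the second after the job is handed in, with the robot touching nothing.
It also fails if it takes over 64 s, if anything falls off the work surface, if the arm or the gripper's body presses on something with over 40 N, if the wrist force passes 120 N, or if a joint passes its speed limit or range.

## Working session

There is one attempt and no reset: what is moved stays moved. The work goes in short steps, Python scripts to look and compute and a tool call to move; the robot and the scene stay as the last step left them, time stands still between calls to the robot, and variables do not carry over. Pictures are saved under pics/ and viewed, at most 11 in all, crops included, and the job is handed in when it is done.

Besides the shell and the picture viewer there is one more tool, called after "Request:" in YAML: its name, and indented under it one key for each argument. move_arm: Moves the arm, as the interface text tells. Its arguments: {"type":"object","properties":{"series":{"type":"array","items":{"type":"array","items":{"type":"number"}}},"grip_force":{"type":"number"}},"required":["series"]}

```bash
mkdir -p pics; cat > h.py <<'E'
import numpy as np, cv2
from workcell import robot
from scipy.spatial.transform import Rotation as R
def cam(name, st=None):
    c=robot.camera_info(name); f=200/np.tan(np.radians(c["vertical_fov"])/2)
    if "view" in c: T=np.linalg.inv(np.array(c["view"]))
    else:
        st=st or robot.state(); q=st["orientation"]
        W=np.eye(4); W[:3,:3]=R.from_quat([q[1],q[2],q[3],q[0]]).as_matrix(); W[:3,3]=st["eef_pos"]
        T=W@np.array(c["T_tool_cam"])
    return f,c["cx"],c["cy"],T
def ray(C,uv,z):
    f,cx,cy,T=C; d=T[:3,:3]@np.array([(uv[0]-cx)/f,(uv[1]-cy)/f,1]); o=T[:3,3]
    return o+d*(z-o[2])/d[2]
def proj(C,p):
    f,cx,cy,T=C; q=T[:3,:3].T@(np.array(p)-T[:3,3]); return [cx+f*q[0]/q[2],cy+f*q[1]/q[2]]
def snap(name,fn=None):
    im=robot.read_camera(name)
    if fn: cv2.imwrite("pics/"+fn,im[:,:,::-1])
    return im
E
python3 - <<'E'
from h import *
np.set_printoptions(precision=4,suppress=True)
print(robot.state())
for n in ("top","scene"):
    snap(n,n+"0.png"); C=cam(n); print(n,C[0],C[3][:3,3],"axis",C[3][:3,2])
    for t,z in [("carousel_base",0),("opening",.068),("knob",.135),("seat_0",.068),("bar_cap",.068),("round_cap_1",.068),("tray",0),("tray_in",.003),("vial",.003),("stir_bar",.003),("rotor",0)]:
        for r in robot.landmark_of(t,n)[:4]: print(t,round(r["conf"],2),np.round(r["xy"],1),ray(C,r["xy"],z)[:2])
E
```

```text
{'time_s': 0.0, 'joint_positions': array([-1.261 ,  0.2607, -0.1393,  1.1727,  0.    ,  1.5708]), 'qd': array([ 0.0002,  0.002 , -0.0009,  0.0003, -0.001 , -0.0003]), 'joint_torque': array([  0.0004, -40.568 ,  25.3922,   0.0188,   0.0001,   0.    ]), 'eef_pos': array([ 0.1599, -0.4994,  0.2305]), 'orientation': array([-0.001 ,  0.988 ,  0.1543, -0.0001]), 'contact_force': array([ 0.0757, -0.4655, -1.2905]), 'moment': array([-0.0256, -0.01  , -0.004 ]), 'grip_force': 0.0, 'width': 0.08551294748590683}
top 495.8638977122627 [ 0.3646 -0.0854  1.2829] axis [ 0.1514  0.0292 -0.988 ]
carousel_base 0.58 [291.3 198.7] [0.581  0.0159]
opening 0.24 [397.5 241.8] [ 0.4645 -0.2512]
knob 0.83 [287.4 187.2] [0.5857 0.0149]
knob 0.19 [315.8 211.3] [ 0.5287 -0.0528]
seat_0 0.91 [310.7 167.4] [ 0.6495 -0.0368]
seat_0 0.76 [314.1 212.8] [ 0.5345 -0.0467]
seat_0 0.72 [267.3 222.9] [0.5084 0.0688]
seat_0 0.7 [258.3 172.3] [0.6363 0.0949]
round_cap_1 0.83 [267.9 222.3] [0.5099 0.0674]
tray 0.56 [393.9 243.6] [ 0.4654 -0.2512]
tray 0.54 [257.7 172.1] [0.652  0.1066]
tray_in 0.81 [394.5 240.8] [ 0.4724 -0
[... 169 characters left out ...]
]
knob 0.62 [282.4 198.9] [0.5856 0.0149]
knob 0.48 [382.1 186.6] [ 0.4557 -0.1249]
seat_0 0.94 [269.7 201.6] [ 0.6593 -0.0324]
seat_0 0.72 [294.8 259.2] [0.5164 0.0721]
seat_0 0.68 [328.6 215.3] [ 0.5355 -0.0646]
seat_0 0.58 [236.  240.4] [0.6339 0.0948]
bar_cap 0.5 [268.6 196.8] [ 0.6718 -0.044 ]
round_cap_1 0.74 [298.3 258.9] [0.5118 0.068 ]
round_cap_1 0.63 [327.8 216.9] [ 0.534  -0.0594]
tray 0.66 [396.2 209.2] [ 0.467  -0.2441]
tray_in 0.61 [396.7 204.7] [ 0.4721 -0.2563]
vial 0.42 [402.8 192.7] [ 0.4813 -0.3078]
stir_bar 0.55 [382.  185.8] [ 0.5355 -0.3048]
stir_bar 0.44 [396.2 204.6] [ 0.4732 -0.256 ]
rotor 0.86 [282.2 252. ] [0.5922 0.0156]
rotor 0.53 [271.4 199.3] [ 0.7229 -0.1095]
```

```bash
python3 -c "
import cv2,numpy as np
a=cv2.imread('pics/top0.png');b=cv2.imread('pics/scene0.png')
cv2.imwrite('pics/both.png',cv2.resize(np.vstack([a,b]),(800,1000))[:]) 
"; ls pics
```

```text
both.png
scene0.png
top0.png
```

View pics/top0.png

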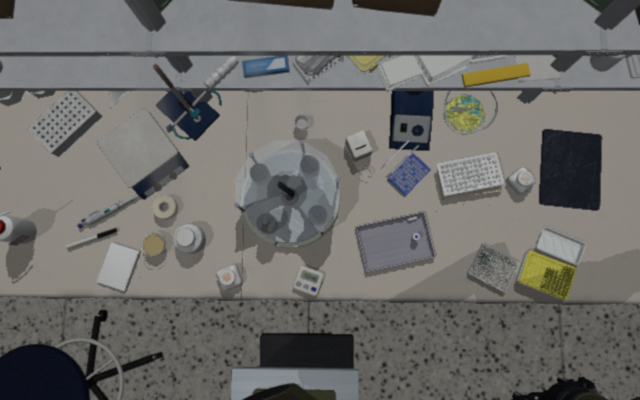

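View pics/scene0.png

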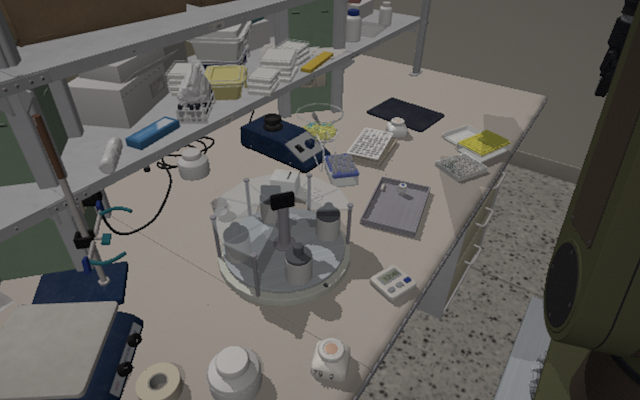

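The top picture shows the carousel around (287,190) with the black knob bar and the tray at (395,243); the vial is at about (417,238) and the stir bar at (413,218). In the scene view the knob is at (283,200). The bar cap is probably at the rear right (269,200). I'll take a closer look with the wrist camera.

```bash
python3 - <<'E'
from h import *
np.set_printoptions(precision=4,suppress=True)
f,cx,cy,T=cam("wrist"); print(f,robot.camera_info("wrist")["T_tool_cam"],T)
E
```

```text
297.62434578830846 [[ 0.0004 -0.9553 -0.2956  0.0756]
 [ 1.      0.0004 -0.0001 -0.0004]
 [ 0.0002 -0.2956  0.9553 -0.1432]
 [ 0.      0.      0.      1.    ]] [[ 0.3053 -0.9097 -0.2816  0.232 ]
 [-0.9523 -0.2917 -0.0901 -0.4766]
 [-0.0002  0.2957 -0.9553  0.3745]
 [ 0.      0.      0.      1.    ]]
```

Request:
move_arm:
  series:
    - [25,45,10,0,85]
    - [25,45,10,0,85]
    - [25,45,10,0,85]
    - [25,45,10,0,85]
    - [25,45,10,0,85]
    - [25,45,10,0,85]
    - [25,45,10,0,85]
    - [25,45,0,0,85]
    - [25,45,0,0,85]
    - [25,45,0,0,85]
    - [0,0,0,0,85]

```text
time_s: 2.3
eef_pos: [0.4023, -0.0636, 0.2981]
orientation: [-0.001, 0.987, 0.159, 0.001]
contact_force: [0.1, -0.3, -0.0]
width: 0.0849
grip_force: 0.0
```

Request:
move_arm:
  series:
    - [30,10,10,0,85]
    - [30,10,10,0,85]
    - [30,10,10,0,85]
    - [30,10,0,0,85]
    - [0,0,0,0,85]

```text
time_s: 2.8
eef_pos: [0.523, -0.0285, 0.3272]
orientation: [0.0, 0.988, 0.155, 0.001]
contact_force: [-1.1, -1.3, -0.7]
width: 0.0851
grip_force: 0.0
```

```bash
cat > look.py <<'E'
from h import *
import sys
np.set_printoptions(precision=4,suppress=True)
st=robot.state(); im=snap("wrist",sys.argv[1]); C=cam("wrist",st); print(st["eef_pos"],C[3][:3,3])
for t,z in [("carousel_base",0),("opening",.068),("knob",.135),("seat_0",.068),("bar_cap",.068),("round_cap_1",.068),("rotor",0),("tray_in",.003),("vial",.003),("stir_bar",.003)]:
    for r in robot.landmark_of(t,"wrist")[:4]: print(t,round(r["conf"],2),np.round(r["xy"],1),ray(C,r["xy"],z)[:2])
E
python3 look.py w1.png
```

```text
[ 0.523  -0.0285  0.3272] [ 0.5947 -0.005   0.4705]
opening 0.71 [267.4 169. ] [0.4939 0.0442]
knob 0.82 [299.3 111.6] [0.5823 0.019 ]
round_cap_1 0.81 [249.8 155.3] [0.5048 0.0716]
round_cap_1 0.18 [301.  114.6] [0.5769 0.0207]
rotor 0.94 [305.1 110.2] [0.582  0.0209]
tray_in 0.81 [442.1 225. ] [ 0.4749 -0.2531]
vial 0.48 [469.3 226.5] [ 0.4865 -0.2981]
```

View pics/w1.png

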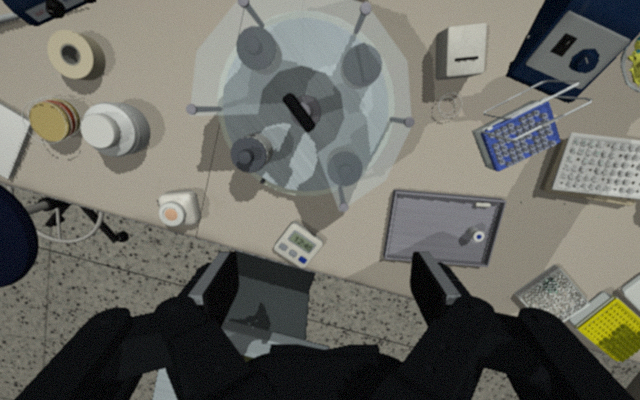

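The wrist view shows the clear cover, its posts, and jars at (258,48), (361,65), (345,167) and (250,153). The opening is at about (262,165), and the tray is lower right with the vial at (475,237) and the stir bar at (484,204). I'll zoom in to find the bar-grip cap and refine the geometry.

```bash
python3 - <<'E'
from h import *
np.set_printoptions(precision=4,suppress=True)
im=cv2.imread("pics/w1.png"); cv2.imwrite("pics/w1z.png",cv2.convertScaleAbs(cv2.resize(im[0:215,180:420],None,fx=2.75,fy=2.75,interpolation=3),alpha=1.4))
C=cam("wrist")
# posts (heads at .116), guesses
c=ray(C,[299.3,111.6],.135)
for p in [(245,3),(367,8),(190,108),(411,121),(343,208)]:
    q=ray(C,p,.116)-c; print(p,np.hypot(q[0],q[1]),np.degrees(np.arctan2(q[1],q[0])))
for t in ("bar_cap","round_cap_1"):
    for r in robot.regions_of(t,"wrist")[:5]: print(t,round(r["conf"],2),r["extent"])
g=cv2.cvtColor(im,cv2.COLOR_BGR2GRAY); m=((g<28)&(np.add.outer(np.arange(400),0*np.arange(640))<140)&(abs(np.arange(640)-300)<25)&(np.arange(400)[:,None]>85)).astype(np.uint8)
ct=max(cv2.findContours(m,0,2)[0],key=cv2.contourArea); print("knob rect",cv2.minAreaRect(ct))
E
```

```text
(245, 3) 0.12132905066135007 44.85685068440229
(367, 8) 0.12586602268915578 -16.95737596447472
(190, 108) 0.12635086750783545 106.08630599479088
(411, 121) 0.12788774020778423 -77.04786264114188
(343, 208) 0.12758093976689858 -138.79059706014291
round_cap_1 0.8 [249.9, 153.0, 33.2, 29.8]
knob rect ((298.74127197265625, 111.81551361083984), (41.82060241699219, 11.588278770446777), 52.594642639160156)
```

View pics/w1z.png

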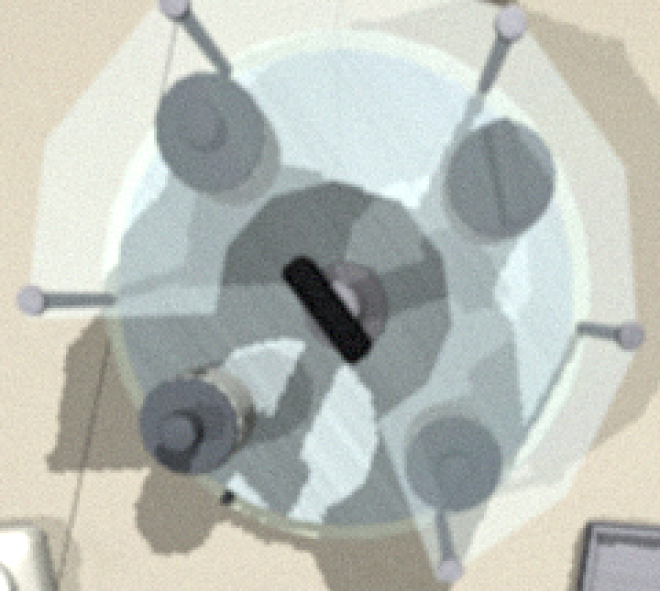

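The bar-grip cap is at the rear right (zoomed (500,180)). The other three have round knobs, and the opening lies between the posts at (30,300) and (448,568). Next I'll fit the geometry.

```bash
python3 - <<'E'
from h import *
from scipy.optimize import least_squares
np.set_printoptions(precision=4,suppress=True)
C=cam("wrist"); print(robot.state()["joint_positions"])
z=lambda p:(180+p[0]/2.75,p[1]/2.75)
P=np.array([ray(C,z(p),.116)[:2] for p in [(175,3),(511,22),(30,299),(630,335),(449,567)]])
a=np.radians([61.2,0,122.4,-61.2,-122.4])
f=lambda v:(v[:2]+v[2]*np.c_[np.cos(v[3]+a*v[4]),np.sin(v[3]+a*v[4])]-P).ravel()
s=least_squares(f,[.582,.019,.126,-.28,1]);v=s.x;print("posts: c",v[:2],"r",v[2],"yaw",np.degrees(v[3]),"res",s.fun*1e3)
c=v[:2]
print("dot",ray(C,z((228,497)),.018)[:2]-c)
# caps: round knob tops at .105
for p,h in [((180,432),.105),((452,465),.105),((205,128),.105),((500,178),.106)]:
    q=ray(C,z(p),h)[:2]-c; print(p,np.hypot(*q),np.degrees(np.arctan2(q[1],q[0])))
e=[ray(C,z(p),.15)[:2] for p in [(299,268),(355,350)]]; d=e[0]-e[1]; print("knob",np.mean(e,0),np.hypot(*d),np.degrees(np.arctan2(d[1],d[0])))
for h in (.2,.3,.4,.5): print("shelf",h,ray(cam("top"),(290,88),h)[0])
E
```

```text
[-0.055   0.2306  0.0726  1.4125 -0.      2.777 ]
posts: c [0.578  0.0183] r 0.12509291403465275 yaw -16.090050840221135 res [ 0.6303  0.5322 -0.3883  0.208   0.1972 -0.6646 -0.0061  0.2274 -0.4332
 -0.303 ]
dot [-0.1209  0.034 ]
(180, 432) 0.08864490465772838 144.9402049268637
(452, 465) 0.08598527029941225 -125.17131830515689
(205, 128) 0.0863796169772426 53.859755381878465
(500, 178) 0.08587918657618783 -35.73459436642921
knob [0.5782 0.0178] 0.03602472732384016 52.22102236823763
shelf 0.2 0.8051280675363253
shelf 0.3 0.7644423489243282
shelf 0.4 0.7237566303123311
shelf 0.5 0.683070911700334
```

Request:
move_arm:
  series:
    - [11,9,-15,6,45]
    - [11,9,-15,6,45]
    - [11,9,-15,6,45]
    - [11,9,-15,6,45]
    - [12,11,-15,6,45]
    - [0,0,-25,6,45]
    - [0,0,-25,0,45]
    - [0,0,0,0,45]
    - [0,0,0,0,45]

```text
time_s: 4.35
eef_pos: [0.5755, 0.0185, 0.2032]
orientation: [-0.0, 0.892, 0.452, -0.0]
contact_force: [-0.1, -0.0, 0.1]
width: 0.0452
grip_force: 0.0
```

```bash
python3 look.py w2.png
```

```text
[0.5755 0.0185 0.2032] [0.6202 0.0798 0.3463]
knob 0.84 [333.1 207.8] [0.5828 0.0174]
round_cap_1 0.79 [235.6 186.2] [0.5078 0.0712]
rotor 0.59 [329.8 166.8] [0.5855 0.0213]
stir_bar 0.45 [425.3 361.4] [ 0.5298 -0.2923]
```

View pics/w2.png

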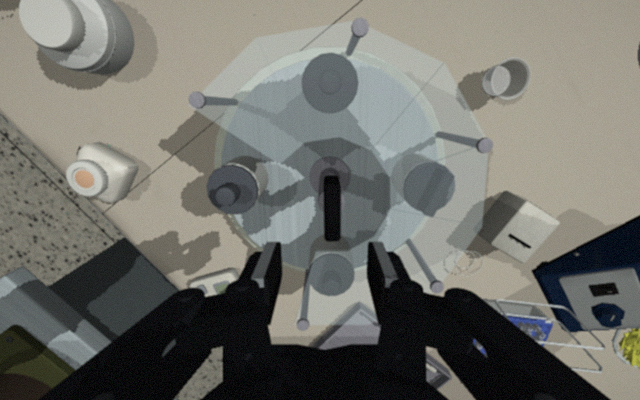

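The knob bar is upright at column 333, rows 176–241, so it is parallel to the fingers. It sits about 8 mm to the tool-y side, so I'll correct that and descend.

Request:
move_arm:
  series:
    - [7,-2,-20,0,45]
    - [0,0,-30,0,45]
    - [0,0,-20,0,45]
    - [0,0,-10,0,45]
    - [0,0,0,0,45]

```text
time_s: 5.4
eef_pos: [0.5816, 0.0164, 0.1216]
orientation: [-0.001, 0.892, 0.452, -0.001]
contact_force: [-0.4, 0.2, 1.1]
width: 0.0451
grip_force: 0.0
```

```bash
python3 - <<'E'
from h import *
st=robot.state(); im=snap("wrist","w3.png"); print(st["eef_pos"],st["contact_force"],robot.state()["joint_positions"])
E
```

```text
[0.58155432 0.01642369 0.12163074] [-0.38783856  0.19004919  1.09138367] [ 2.82320513e-02  4.21874162e-01 -1.88442694e-01  9.61441767e-01
 -1.67793946e-05  2.23175158e+00]
```

View pics/w3.png

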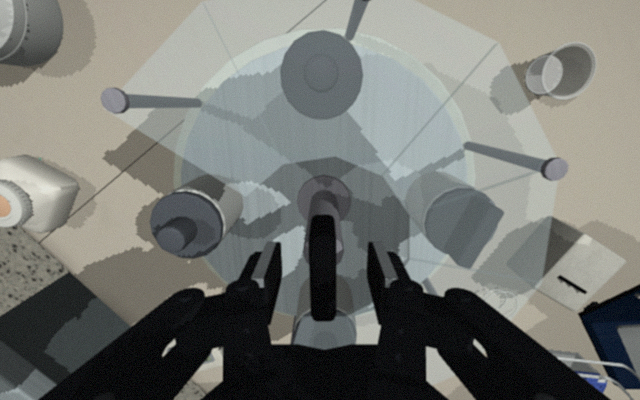

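The knob bar now stands at columns 308–337, between the fingers and nearly centred. I'll close on it.

Request:
move_arm:
  series:
    - [0,0,0,0,0]
    - [0,0,0,0,0]
    - [0,0,0,0,0]
    - [0,0,0,0,0]
    - [0,0,0,0,0]
    - [0,0,0,0,0]
  grip_force: 35

```text
time_s: 6.05
eef_pos: [0.5818, 0.018, 0.1244]
orientation: [-0.002, 0.892, 0.452, 0.0]
contact_force: [-3.8, 4.1, 6.1]
width: 0.0116
grip_force: 37.7
```

Request:
move_arm:
  series:
    - [-1,2,4,0,0]
    - [0,0,0,3,0]
    - [0,0,0,5,0]
    - [0,0,0,6,0]
    - [0,0,0,6,0]
    - [0,0,0,6,0]
    - [0,0,0,6,0]
    - [0,0,0,6,0]
    - [0,0,0,4,0]
    - [0,0,0,2,0]
    - [0,0,0,0,0]

```text
time_s: 7.15
eef_pos: [0.582, 0.0179, 0.1245]
orientation: [-0.0, 0.658, 0.753, -0.001]
contact_force: [6.2, -2.0, -18.6]
width: 0.0113
grip_force: 37.8
```

```bash
python3 - <<'E'
from h import *
np.set_printoptions(precision=3,suppress=True)
st=robot.state(); print(st["contact_force"],st["moment"],st["joint_positions"])
C=cam("top"); snap("top","t2.png"); 
for r in robot.landmark_of("seat_0","top"): q=ray(C,r["xy"],.068)[:2]-[.582,.018]; print(r["conf"],np.degrees(np.arctan2(q[1],q[0])))
E
```

```text
[  6.217  -2.031 -18.59 ] [-0.113 -1.145  0.209] [ 0.031  0.42  -0.187  0.965 -0.001  1.467]
0.84 -172.3466652051758
```

Request:
move_arm:
  series:
    - [-0.5,0,-3,3,0]
    - [0,0,0,6,0]
    - [0,0,0,8,0]
    - [0,0,0,8,0]
    - [0,0,0,8,0]
    - [0,0,0,8,0]
    - [0,0,0,8,0]
    - [0,0,0,8,0]
    - [0,0,0,8,0]
    - [0,0,0,8,0]
    - [0,0,0,5,0]
    - [0,0,0,2,0]

```text
time_s: 8.45
eef_pos: [0.5825, 0.0183, 0.1245]
orientation: [0.001, 0.019, 1.0, -0.0]
contact_force: [2.5, -0.1, -5.3]
width: 0.0114
grip_force: 39.8
```

```bash
python3 - <<'E'
from h import *
np.set_printoptions(precision=3,suppress=True)
st=robot.state(); q=st["orientation"];print(st["contact_force"],st["moment"],st["joint_positions"],np.degrees(2*np.arctan2(q[2],q[1])))
E
```

```text
[ 2.514 -0.094 -5.297] [-0.074 -0.295 -0.025] [ 0.032  0.418 -0.19   0.96  -0.001  0.069] 177.8646972399307
```

Good; 76° remain, to yaw 254.

Request:
move_arm:
  series:
    - [0,0,0,3,0]
    - [0,0,0,6,0]
    - [0,0,0,8,0]
    - [0,0,0,8,0]
    - [0,0,0,8,0]
    - [0,0,0,8,0]
    - [0,0,0,8,0]
    - [0,0,0,8,0]
    - [0,0,0,8,0]
    - [0,0,0,7,0]
    - [0,0,0,4,0]
    - [0,0,0,0,0]

```text
time_s: 9.65
eef_pos: [0.5822, 0.0188, 0.1245]
orientation: [0.001, -0.6, 0.8, -0.0]
contact_force: [1.8, 1.0, -2.8]
width: 0.0112
grip_force: 39.9
```

```bash
python3 - <<'E'
from h import *
np.set_printoptions(precision=4,suppress=True)
st=robot.state(); q=st["orientation"];print(st["contact_force"],st["moment"],st["joint_positions"],np.degrees(2*np.arctan2(q[2],q[1])))
c=st["eef_pos"][:2]
for n in ("wrist","top","scene"):
    snap(n,"r_%s.png"%n); C=cam(n)
    for t,z in [("opening",.068),("seat_0",.068),("bar_cap",.068),("round_cap_1",.068)]:
        for r in robot.landmark_of(t,n)[:4]: p=ray(C,r["xy"],z)[:2];d=p-c; print(n,t,round(r["conf"],2),np.round(r["xy"],1),p,np.hypot(*d),np.degrees(np.arctan2(d[1],d[0])))
E
```

```text
[ 1.7512  1.0421 -2.8301] [ 0.2075 -0.4023 -0.0214] [ 0.0321  0.4183 -0.1898  0.9608  0.0003 -1.2551] 253.75233202561014
wrist bar_cap 0.9 [451.1 217.4] [0.495  0.0449] 0.09102988907598153 163.36191155804187
top opening 0.42 [393.6 243.5] [ 0.4603 -0.2417] 0.287615676660298 -115.08543594295165
scene opening 0.28 [253.6 205.1] [ 0.6784 -0.0044] 0.09890732993353823 -13.553927275461707
scene seat_0 0.85 [311.3 256. ] [0.4974 0.049 ] 0.09008569552228742 160.3978623135009
scene seat_0 0.83 [254.9 207.5] [0.671  0.0001] 0.09065960292312812 -11.871492094174291
scene seat_0 0.78 [241.8 244.9] [0.617  0.0978] 0.08628330088123452 66.27297040795062
scene seat_0 0.77 [321.6 211.5] [ 0.5536 -0.0667] 0.09010368811667367 -108.50854230242487
scene bar_cap 0.88 [316.  252.6] [0.4955 0.0372] 0.08866500925783649 168.0471197458469
scene round_cap_1 0.57 [284.3 253.8] [0.5397 0.0719] 0.06802688119953824 128.6589101509319
scene round_cap_1 0.52 [255.5 206.8] [ 0.6715 -0.0023] 0.0917252799553706 -13.301170377792115
scene round_cap_1 0.43 [319.3 207.5] [ 0.5648 -0.0748] 0.09522711467834749 -100.56466253725895
scene round_cap_1 0.4 [242.  248.8] [0.6097 0.1052] 0.09067398093817726 72.3929830577479
```

View pics/r_wrist.png

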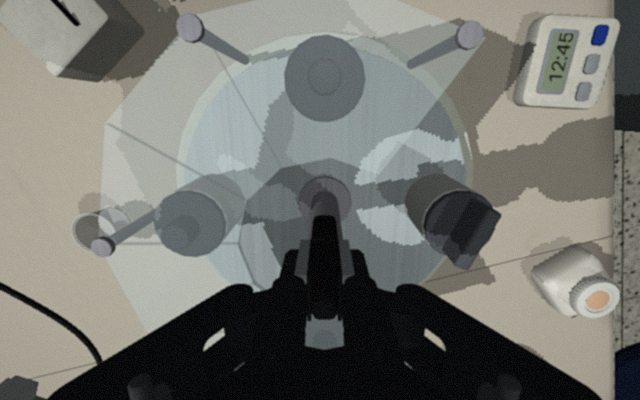

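The bar-grip cap stands in the opening (image (462,228)) between the posts. I'll release the knob, rise and look again.

Request:
move_arm:
  series:
    - [0,0,0,0,40]
    - [0,0,0,0,40]
    - [0,0,0,0,40]
    - [0,0,0,0,40]
    - [0,0,15,0,40]
    - [0,0,35,0,40]
    - [-10,10,40,0,40]
    - [-20,20,40,0,60]
    - [-30,30,30,0,60]
    - [-30,25,0,0,60]
    - [0,0,0,0,60]
    - [0,0,0,0,60]

```text
time_s: 11.6
eef_pos: [0.492, 0.1025, 0.2832]
orientation: [0.0, -0.601, 0.8, -0.0]
contact_force: [0.1, 0.3, -0.2]
width: 0.0599
grip_force: 0.0
```

```bash
python3 look.py w4.png; python3 - <<'E'
from h import *
print([ (r["conf"],r["extent"]) for r in robot.regions_of("bar_cap","wrist")])
E
```

```text
[0.492  0.1025 0.2832] [0.4707 0.0303 0.4265]
opening 0.72 [308.  123.7] [0.4944 0.0433]
knob 0.91 [209.7 129.2] [0.5818 0.0196]
bar_cap 0.79 [307.  125.7] [0.4962 0.0452]
rotor 0.6 [245.8 119.9] [0.5803 0.0169]
[(0.6, [307.2, 125.2, 38.9, 40.4])]
```

View pics/w4.png

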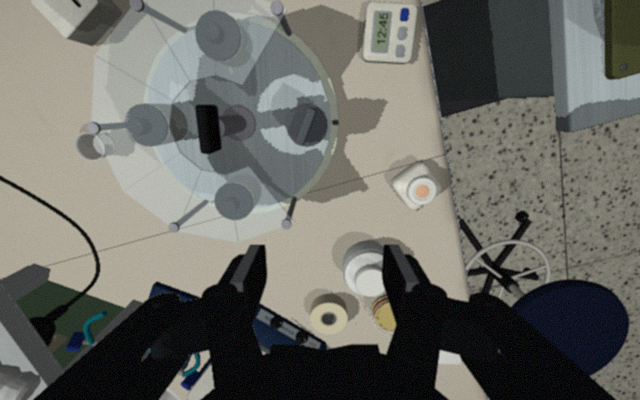

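The cap sits at (307,125), in line with the base's black mark at (335,122), and the opening looks symmetric. I'll zoom in for the bar yaw.

```bash
python3 - <<'E'
from h import *
np.set_printoptions(precision=4,suppress=True)
im=cv2.imread("pics/w4.png"); z=cv2.resize(im[85:165,260:360],None,fx=7,fy=7,interpolation=cv2.INTER_CUBIC)
cv2.imwrite("pics/w4z.png",cv2.convertScaleAbs(z,alpha=1.6))
C=cam("wrist"); 
P=np.array([ray(C,p,.116)[:2] for p in [(277,9),(289,224),(134,5),(174,227),(93,127)]])
for p in P: d=p-[.5825,.018]; print(np.hypot(*d),np.degrees(np.arctan2(d[1],d[0])))
d=ray(C,(335.5,122),.018)[:2]-[.5825,.018]; print("dot",np.hypot(*d),np.degrees(np.arctan2(d[1],d[0])))
E
```

```text
0.12429847002240309 -139.04028910913524
0.12745840568283262 107.55215170791685
0.12436375421539123 -76.21159232347603
0.12415396318582649 45.679025101734084
0.1242523739720987 -16.19085533381996
dot 0.12536337584662768 163.79581709362478
```

View pics/w4z.png

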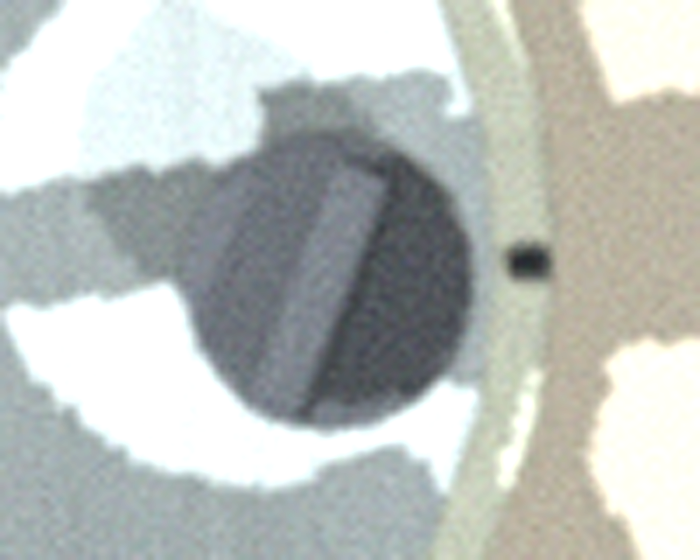

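The zoom shows the bar running from (362,168) to (275,405) on a disc centred at (331,278), with the base mark level with it at row 262. I'll compute the grasp from those points.

```bash
python3 - <<'E'
from h import *
np.set_printoptions(precision=4,suppress=True)
C=cam("wrist"); z=lambda p:(260+p[0]/7,85+p[1]/7)
a,b=[ray(C,z(p),.108)[:2] for p in [(362,168),(275,405)]]; d=a-b
print("bar c",(a+b)/2,np.hypot(*d),"yaw",np.degrees(np.arctan2(d[1],d[0])),"flange",ray(C,z((331,278)),.085)[:2])
for p in (ray(C,z((331,278)),.085)[:2],(a+b)/2):
    q=p-[.5825,.018]; print(np.hypot(*q),np.degrees(np.arctan2(q[1],q[0])))
print(robot.state()["joint_positions"])
E
```

```text
bar c [0.4953 0.0432] 0.036837662568548805 yaw -127.83812885865375 flange [0.4946 0.0432]
0.09148551106527275 163.99039710267954
0.09075596685463436 163.8618500319927
[ 0.2046  0.2053 -0.0773  1.2884 -0.     -1.0823]
```

Request:
move_arm:
  series:
    - [1,-15,-20,-6,40]
    - [1,-22,-30,-8,40]
    - [1,-22,-40,-8,40]
    - [0,0,-40,0,40]
    - [0,0,-30,0,40]
    - [0,0,-20,0,40]
    - [0,0,-8,0,40]
    - [0,0,-2,0,40]
    - [0,0,0,0,40]

```text
time_s: 13.1
eef_pos: [0.4961, 0.0435, 0.0936]
orientation: [0.001, -0.436, 0.9, -0.0]
contact_force: [0.4, -0.6, 0.2]
width: 0.0401
grip_force: 0.0
```

```bash
python3 - <<'E'
from h import *
np.set_printoptions(precision=4,suppress=True)
st=robot.state(); im=snap("wrist","w5.png"); q=st["orientation"];print(st["eef_pos"],st["contact_force"],np.degrees(2*np.arctan2(q[2],q[1])))
C=cam("wrist",st)
for s in (-.02,.02):
    d=np.radians(52.2); print([np.round(proj(C,[.495+s*np.cos(d),.0435+s*np.sin(d),.108]),1)])
E
```

```text
[0.4961 0.0435 0.0936] [ 0.3771 -0.5889  0.1564] 231.7535221545067
[array([324.9, 229.1])]
[array([325.4, 301.9])]
```

View pics/w5.png

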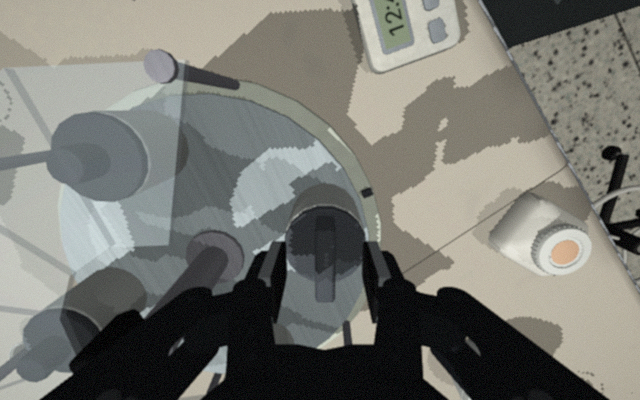

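The bar is upright at columns 314–338, centred and aligned between the fingers. I'll close.

Request:
move_arm:
  series:
    - [-1,0.5,-2,0,40]
    - [0,0,0,0,5]
    - [0,0,0,0,5]
    - [0,0,0,0,5]
    - [0,0,0,0,5]
    - [0,0,0,0,5]
    - [0,0,0,0,5]
    - [0,0,0,0,5]
  grip_force: 35

```text
time_s: 13.95
eef_pos: [0.4948, 0.0439, 0.0915]
orientation: [0.001, -0.436, 0.9, -0.0]
contact_force: [-1.6, -0.5, 5.6]
width: 0.0093
grip_force: 37.3
```

Request:
move_arm:
  series:
    - [0,0,3,0,5]
    - [0,0,6,0,5]
    - [0,0,10,0,5]
    - [0,0,20,0,5]
    - [0,0,30,0,5]
    - [0,0,30,0,5]
    - [0,0,15,0,5]
    - [0,0,5,0,5]
    - [0,0,0,0,5]

```text
time_s: 14.85
eef_pos: [0.4948, 0.0439, 0.2107]
orientation: [0.001, -0.436, 0.9, -0.0]
contact_force: [0.5, -0.3, -0.9]
width: 0.0091
grip_force: 36.5
```

```bash
python3 - <<'E'
from h import *
np.set_printoptions(precision=4,suppress=True)
for n in ("top","scene","wrist"):
    snap(n,"a_%s.png"%n); C=cam(n)
    for t,z in [("tray_in",.003),("tray",0),("vial",.003),("stir_bar",.003),("bar_cap",.19)]:
        for r in robot.landmark_of(t,n)[:3]: print(n,t,round(r["conf"],2),np.round(r["xy"],1),ray(C,r["xy"],z)[:2])
    for r in robot.regions_of("tray",n)[:1]:
        m=r["pixels"].astype(np.uint8); ct=max(cv2.findContours(m,0,2)[0],key=cv2.contourArea); b=cv2.boxPoints(cv2.minAreaRect(ct))
        print(n,"traybox",r["conf"],[ray(C,p,.016)[:2] for p in b])
# tray from w1
E
```

```text
top tray_in 0.67 [392.2 242.7] [ 0.4674 -0.2465]
top tray 0.64 [394.3 243.9] [ 0.4646 -0.2522]
top vial 0.63 [392.9 242.8] [ 0.4672 -0.2483]
top vial 0.6 [414.3 235.3] [ 0.487  -0.3034]
top stir_bar 0.57 [413.5 218.4] [ 0.5309 -0.3022]
top bar_cap 0.53 [273.8 223.5] [0.4927 0.0388]
top traybox 0.96 [array([ 0.5073, -0.1501]), array([ 0.5507, -0.3261]), array([ 0.4328, -0.351 ]), array([ 0.3901, -0.1777])]
scene tray_in 0.89 [394.8 205.4] [ 0.4745 -0.2514]
scene tray 0.61 [392.9 207.1] [ 0.4767 -0.2468]
scene vial 0.57 [400.6 193.5] [ 0.4841 -0.3018]
scene stir_bar 0.52 [381.  184.9] [ 0.5393 -0.3069]
scene bar_cap 0.87 [312.1 197.3] [0.5015 0.0412]
scene traybox 0.97 [array([ 0.502 , -0.1353]), array([ 0.5749, -0.3265]), array([ 0.4321, -0.349 ]), array([ 0.3824, -0.162 ])]
wrist bar_cap 0.8 [323.6 237. ] [0.4938 0.0431]
wrist traybox 0.88 [array([ 0.5176, -0.1976]), array([ 0.4644, -0.1557]), array([ 0.4871, -0.1322]), array([ 0.5421, -0.1755])]
```

The cap is lifted. The tray centre is at about (0.471, −0.251) with yaw about 14°; the vial and stir bar are at its −y end, so I'll set the cap down at (0.461, −0.210).

Request:
move_arm:
  series:
    - [-1,-9,0,0,5]
    - [-3,-25,0,0,5]
    - [-5,-36,0,0,5]
    - [-5,-36,0,0,5]
    - [-5,-36,-10,0,5]
    - [-5,-36,-20,0,5]
    - [-5,-36,-25,0,5]
    - [-3,-25,-30,0,5]
    - [-2,-15,-30,0,5]
    - [0,0,-30,0,5]
    - [0,0,-15,0,5]
    - [0,0,0,0,5]

```text
time_s: 17.1
eef_pos: [0.4578, -0.2099, 0.0477]
orientation: [-0.002, -0.436, 0.9, 0.002]
contact_force: [-1.1, -0.2, 0.0]
width: 0.0085
grip_force: 36.5
```

```bash
python3 - <<'E'
from h import *
np.set_printoptions(precision=4,suppress=True)
for n in ("wrist","scene"):
    snap(n,"b_%s.png"%n); C=cam(n)
    for t,z in [("tray_in",.003),("vial",.003),("stir_bar",.003),("bar_cap",.027),]:
        for r in robot.landmark_of(t,n)[:3]: print(n,t,round(r["conf"],2),np.round(r["xy"],1),ray(C,r["xy"],z)[:2])
E
```

```text
wrist tray_in 0.64 [268.8 183.5] [ 0.4703 -0.2538]
wrist vial 0.75 [197.3 131.6] [ 0.4832 -0.3063]
wrist bar_cap 0.79 [322.3 237.8] [ 0.46   -0.2102]
scene tray_in 0.82 [396.3 206.6] [ 0.4697 -0.2493]
scene stir_bar 0.55 [383.2 185.1] [ 0.5345 -0.3092]
scene bar_cap 0.76 [392.6 204.7] [ 0.4678 -0.2207]
```

Request:
move_arm:
  series:
    - [0,0,-8,0,5]
    - [0,0,-6,0,5]
    - [0,0,-3,0,5]
    - [0,0,-2,0,5]
    - [0,0,-1,0,5]
    - [0,0,0,0,5]

```text
time_s: 18.2
eef_pos: [0.4603, -0.2102, 0.0297]
orientation: [-0.0, -0.436, 0.9, 0.0]
contact_force: [-0.4, 0.7, -0.7]
width: 0.009
grip_force: 36.5
```

Request:
move_arm:
  series:
    - [0,0,-1,0,5]
    - [0,0,-1,0,5]
    - [0,0,0,0,5]
    - [0,0,0,0,5]

```text
time_s: 18.6
eef_pos: [0.4604, -0.2102, 0.028]
orientation: [0.0, -0.436, 0.9, -0.0]
contact_force: [-0.4, 0.3, 0.1]
width: 0.0088
grip_force: 36.5
```

Request:
move_arm:
  series:
    - [0,0,-1,0,5]
    - [0,0,0,0,5]
    - [0,0,0,0,5]

```text
time_s: 18.9
eef_pos: [0.4603, -0.2102, 0.0269]
orientation: [-0.0, -0.436, 0.9, 0.0]
contact_force: [-1.0, 0.8, -0.5]
width: 0.0087
grip_force: 36.5
```

Request:
move_arm:
  series:
    - [0,0,-0.5,0,5]
    - [0,0,-0.5,0,5]
    - [0,0,0,0,5]
    - [0,0,0,0,5]

```text
time_s: 19.3
eef_pos: [0.4605, -0.2102, 0.0265]
orientation: [0.0, -0.436, 0.9, -0.0]
contact_force: [-1.1, 0.8, 5.6]
width: 0.009
grip_force: 37.2
```

Contact is at the expected height. I'll release and retreat straight up.

Request:
move_arm:
  series:
    - [0,0,0,0,14]
    - [0,0,0,0,40]
    - [0,0,0,0,40]
    - [0,0,0,0,40]
    - [0,0,10,0,40]
    - [0,0,20,0,40]
    - [0,0,30,0,40]
    - [-5,20,40,0,40]
    - [-5,30,40,0,40]
    - [0,30,40,0,40]
    - [0,0,0,0,40]
  grip_force: 20

```text
time_s: 20.4
eef_pos: [0.4534, -0.1287, 0.212]
orientation: [0.004, -0.438, 0.899, -0.003]
contact_force: [1.0, -0.7, 0.1]
width: 0.0401
grip_force: 0.0
```

```bash
python3 - <<'E'
from h import *
np.set_printoptions(precision=4,suppress=True)
a=[]
for n in ("wrist","scene","top"):
    im=snap(n); a.append(im[:,:,::-1]); C=cam(n)
    for t,z in [("vial",.003),("stir_bar",.003),("bar_cap",.003),("round_cap_1",.068)]:
        for r in robot.landmark_of(t,n)[:3]: print(n,t,round(r["conf"],2),np.round(r["xy"],1),ray(C,r["xy"],z)[:2])
w=cv2.resize(a[0],(480,300)); s=cv2.resize(a[1][150:300,200:450],(500,300)); t=cv2.resize(a[2][130:280,220:450],(460,300))
cv2.imwrite("pics/fin.png",np.vstack([np.hstack([w,np.zeros((300,320,3),np.uint8)]),np.hstack([cv2.resize(s,(420,300)),cv2.resize(t,(380,300))])]))
E
```

```text
wrist vial 0.59 [203.1  60.6] [ 0.4805 -0.3067]
wrist stir_bar 0.65 [177.3  94.4] [ 0.5276 -0.3   ]
wrist stir_bar 0.52 [387.1 320.9] [0.5152 0.0928]
wrist bar_cap 0.55 [277.6 118.8] [ 0.4569 -0.2113]
scene vial 0.63 [403.1 191.2] [ 0.4834 -0.3139]
scene vial 0.23 [255.8 207. ] [ 0.7303 -0.0634]
scene stir_bar 0.43 [382.4 185.7] [ 0.5349 -0.3058]
scene stir_bar 0.26 [312.6 257.2] [ 0.532  -0.0047]
scene bar_cap 0.64 [391.4 215.2] [ 0.4646 -0.2144]
scene round_cap_1 0.59 [256.7 206.3] [ 0.6706 -0.005 ]
scene round_cap_1 0.54 [240.6 246.7] [0.6155 0.1026]
scene round_cap_1 0.36 [322.  209.8] [ 0.5561 -0.0717]
top vial 0.47 [414.1 237.2] [ 0.4821 -0.3028]
top stir_bar 0.48 [410.5 219.6] [ 0.5277 -0.2944]
```

View pics/fin.png

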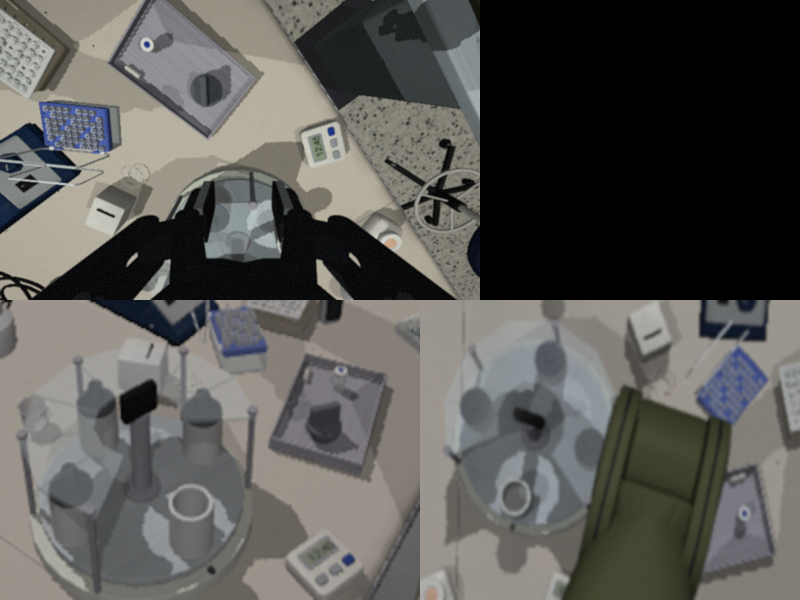

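The cap sits flat with its grip up in the free end of the tray, and the vial and stir bar have not moved. The open jar is in the opening in line with the mark, and the other three caps are on. I'll check the jar angle and hand in if it is good.

```bash
python3 - <<'E'
from h import *
a=[]
im=snap("top"); C=cam("top")
for r in robot.landmark_of("seat_0","top"):
    q=ray(C,r["xy"],.068)[:2]-[.5825,.018]; a.append(np.degrees(np.arctan2(q[1],q[0]))%90); print(r["conf"],np.hypot(*q),a[-1]+90)
if a and abs(np.median(a)+90-163.8)<4: print(robot.finish_job())
E
```

```text
0.73 0.09169293934905158 166.15942540066948
0.62 0.09449592667583709 162.36252501625466
0.62 0.09247572309625082 162.16697304084437
the job is handed in; nothing more can be done
None
```

The job is handed in: the jar that held the bar-grip cap stands open in the middle of the opening, within about 2° by the last camera check. Its cap is set down flat, grip up, in the free end of the tray; the other three caps are on, the vial and stir bar look undisturbed, and it took about 20 s of robot time.

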